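Take the battery pack out of the stall scale and put it on charge

TASK

Closing time at the rice cake stall: put the counter scale's battery on charge. Slide the flush lock switch on the scale's top fully open, draw the battery pack out sideways by its grip fin and lay it flat in the charging dock, contacts towards the terminal block and set down rather than dropped. Leave the lock slid fully shut again, and do not disturb the goods and jars standing about.

Things in the scene. Friction and masses are not known exactly. Their poses are not given: they have to be found in the camera images.
- scale: Counter scale, fixed: grey housing 200 (x) x 220 (y) x 60 mm high. Origin: centre of the underside. Steel weighing pan on top (180 x 135 mm, top at 73 mm), centred at y = +37. Its -y side has the mouth of the battery bay; along that edge the top has the recessed slot of the lock switch.
- scale_mouth (a point): Centre of the battery bay's mouth (60 mm wide, 40 high, floor 6 mm above the counter), in the plane of the scale's -y face (scale frame x 0, y -110, z 26 mm); axes as the scale's. The pack comes out straight along the scale's -y.
- lock (a joint): Lock switch, m: 0 = shut, its bolt in front of the pack; 0.024 = fully open, slid towards the scale's +x. Stays where it is left; about 2.5 N of friction, stops at both ends. It may start up to 3 mm open and still locks. Within 4 mm of a stop counts as fully there.
- lock_rib (a point): Centre of the top of the switch's white thumb rib (in a dark slot): 8 mm along the slot (x), 30 across (y), 9.5 tall, flush with the scale's top (z = 60 mm). Scale frame x = 21 mm + joint, y = -86. Axes as the scale's; moves with the switch. At least 39 mm of empty slot on either side of it lets a fingertip go down and push.
- slot (a point): Centre of the slot floor, scale frame x 33, y -86, z 50 mm, axes as the scale's. Slot: 110 mm long (x), 34 wide (y), 10 deep, with vertical walls.
- pack: Black battery pack, 0.19 to 0.32 kg, loose in the bay with 2 to 3 mm of play, held in by the lock. Body block 56 (x) x 80 (y) x 36 mm high; grip fin 18 thick (x), 72 long, 36 high from the middle of its -y end; brass contacts at the +y end. Origin: centre of the body block's underside. At the start axes as the scale's, origin at scale y -53, z 6; 55 mm of fin stick out.
- pack_grip (a point): Place to grasp the fin, pack frame x 0, y -84, z 18 mm, about 27 mm outside the scale's face at the start and 28 mm from the fin's free end; pinch across x, 18 mm. Axes as the pack's.
- pack_contacts (a point): Middle of the pack's contact end, pack frame x 0, y +40, z 18 mm.
- dock: White charging dock, fixed: recess 70 (x) x 92 (y) mm open to the top, floor at 6 mm, walls to 20 mm. The -y wall (6 thick) has a 36 mm gap in its middle for the fin, which sticks out. Terminal block 40 mm high beyond the +y end (y 46 to 76). Origin: centre of the recess, at counter height. The laid pack's origin is at dock x 0, y 0, z 6, axes as the dock's.
- gift_box: Bystander: dark open box of rice cakes, 130 x 200 x 42 mm, origin centre of underside.
- paper_tray: Bystander: paper tray of tan rice cakes, 150 x 110 x 32 mm, origin centre of underside.
- jar: Bystander: closed jar, 70 mm across, 100 high, origin centre of underside.
- cup: Bystander: white cup, 80 mm across, 90 high, origin centre of underside.
Mind the look-alikes: they are no part of the job. Of the things that look like the pack, the largest one is meant.

How it is judged:
By the outcome, as a careful person would: the job done as asked, in the order asked, and still so for the second after the job is handed in, with the robot touching nothing.
It also fails if it takes over 61 s, if anything falls off the work surface, if the arm or the gripper's body presses on something with over 40 N, if the wrist force passes 120 N, or if a joint passes its speed limit or range.

ROBOT

A 6-joint arm with a two-finger parallel gripper is mounted at the origin on the work surface. World frame = base frame: x ahead of the robot, y to its left, z up, the work surface at z = 0. Lengths are in mm, angles in rad, forces in N, time in s.
With the tool pointing down it reaches from about 300 to 875 mm from the base axis. Payload 4.2 kg.
Tool frame: the origin (TCP) lies between the finger pads; the fingertips stand 14 mm ahead of it and the grasp point (between the pads) lies 5 mm behind it; z points along the fingers, y is the line along which they close (so a half turn about z gives the same grasp; the last joint's range is limited). The gripper opens to 85 mm and grips with 20 to 120 N. Pads are 22 mm wide; open, the fingers measure 114 mm over their backs; the gripper's body (76 mm by 85 mm) begins 54 mm behind the grasp point. The pads swing forward as they close: fully open they stand 13 mm farther back than shut.
Start: joints at [-1.147, 0.32, 1.565, -0, 1.257, -0.02], TCP at [246.894, -519.31, 245.338] pointing down, gripper open.
Joint ranges: [-3.11, 3.11], [-0.84, 2.01], [0.21, 2.61], [-1.34, 4.49], [0.05, 2.63], [-2.56, 2.56]. Speed limits (rad/s): [2.57, 2.57, 3.14, 3.14, 3.14, 3.14].

INTERFACE

Orientations are given as a unit quaternion [x, y, z, w].
In Python, from station import manip gives the robot as it stands.
- The arm moves only by the tool send_rows, never from a script. Its argument "deltas" is one flat list of numbers, 5 for each row, row after row: the gripper command: -1 is fully open, 1 is shut, values between are in proportion, then the shift along the tool's x, y, z in cm, then the turn about the tool's z in rad. In form: [fingers, tx, ty, tz, twist, fingers, tx, ty, tz, twist, ...]. A call has 1 to 8 rows; each row is the pose to reach, as a shift and turn from the pose commanded when the call began, along the tool's axes at that moment; what a row does not reach only later rows make up. A row lasts 1/8 s, in which the tool goes at most 62.5 mm and 10.7 degrees, less where a joint would pass 70% of its speed; a pose out of reach is approached as far as the arm can. A call with a gripper value outside its range is refused whole. The fingers move at their own pace and stop on an object; "newtons" is the grip in N (left out, the last holds). Time passes only in rows, so rows that repeat a pose let the fingers close. It gives the time, the measured TCP pose, the force, the opening and the grip force at its end, in the units of the state.
- manip.get_state(): the state, without advancing time (a new reading comes with each control period).
- manip.snapshot(name): name is "scene" or "top" or "wrist"; returns a dict with "pixels" (420x560x3 uint8, blue, green, red), "K" (3x3 intrinsics, pixels), "k1" (the pictures are not rectified: a ray, as slopes to the right and down, at radius r is drawn at 1 + k1 r^2 times it, then the intrinsics apply), "rvec" (rotation vector, rad) and "tvec" (3), from world to camera coordinates, as OpenCV has them. Camera axes: x right, y down, z forward; pixel columns grow to the right and rows downward; lengths in mm; the calibration is good to about 2 mm. A picture is of the moment at which its call begins. There is no depth.
- manip.sign_off(): hands the job in; it is judged then, once.
The state is a dict: "clock": time; "qpos": joint angles; "joint_velocities": joint speeds; "tau": joint torques, N m; "tool_pos": TCP position; "tcp_rot": TCP orientation; "force": force on the tool from outside, world axes, zero at the start; "moment": the same for the moment, N m; "grip_width": finger opening in mm; "finger_force": force on a finger pad.
Only numpy, scipy, OpenCV 4.12 (cv2) and the standard library are available. Lean on these libraries where they do the work, as an engineer would, in place of code of your own. Each camera call takes 0.05 s, during which the arm holds its last target. There are 200 camera calls.

## Working session

There is one attempt and no reset: what is moved stays moved. The work goes in short steps, Python scripts to look and compute and a tool call to move; the robot and the scene stay as the last step left them, time stands still between calls to the robot, and variables do not carry over. Pictures are saved under pics/ and viewed, at most 14 in all, crops included, and the job is handed in when it is done.

Besides the shell and the picture viewer there is one more tool, called after "Emit:" by a JSON object that holds its "op" and its "data". send_rows: Moves the arm, as the interface text tells. Its arguments: {"type":"object","properties":{"deltas":{"type":"array"},"newtons":{"type":"number"}},"required":["deltas"]}

```bash
mkdir -p pics
cat > h.py <<'E'
import numpy as np, cv2
from station import manip
def snap(n,f=None):
    s=manip.snapshot(n)
    if f: cv2.imwrite('pics/'+f,s['pixels'])
    return s
def ray(s,uv):
    K=np.array(s['K'],float); k1=s['k1']
    d=np.linalg.inv(K)@np.array([uv[0],uv[1],1.]); p=d[:2]; q=p.copy()
    for _ in range(30): q=p/(1+k1*(q@q))
    R=cv2.Rodrigues(np.array(s['rvec'],float).reshape(3,1))[0]; t=np.array(s['tvec'],float).ravel()
    return -R.T@t, R.T@np.array([q[0],q[1],1.])
def onz(s,uv,z):
    c,d=ray(s,uv); return c+d*(z-c[2])/d[2]
def proj(s,P):
    R=cv2.Rodrigues(np.array(s['rvec'],float).reshape(3,1))[0]; t=np.array(s['tvec'],float).ravel()
    p=R@np.array(P,float)+t; q=p[:2]/p[2]; q=q*(1+s['k1']*(q@q)); K=np.array(s['K'])
    return K[:2,:2]@q+K[:2,2]
E
python3 - <<'E'
from h import *
a=snap('top','top0.png');b=snap('scene','scene0.png')
for s in(a,b): print(np.round(ray(s,(280,210)),2).tolist(),s['k1'],s['K'][0][0])
st=manip.get_state();print(st['tcp_rot'],st['force'],st['clock'])
E
```

```text
[[289.79, -8.14, 1391.43], [0.22, 0.02, -0.98]] -0.0874330482227492 473.16642210001976
[[1439.08, -279.45, 728.33], [-0.78, 0.23, -0.58]] -0.11354208903884916 401.90692952901185
[ 9.75473479e-01  2.20115496e-01 -1.59622980e-04 -7.96155263e-04] [ 1.34073512 -0.18057858 -0.00638197] 0.1
```

View pics/top0.png

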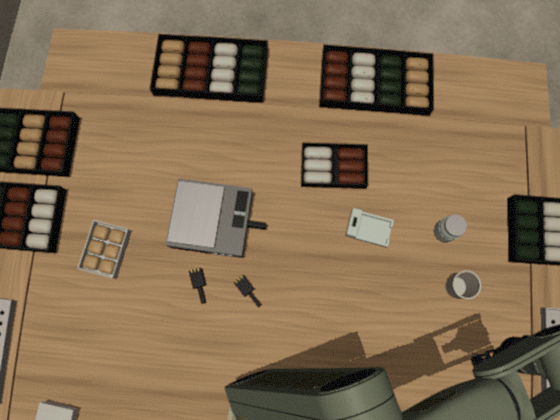

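View pics/scene0.png

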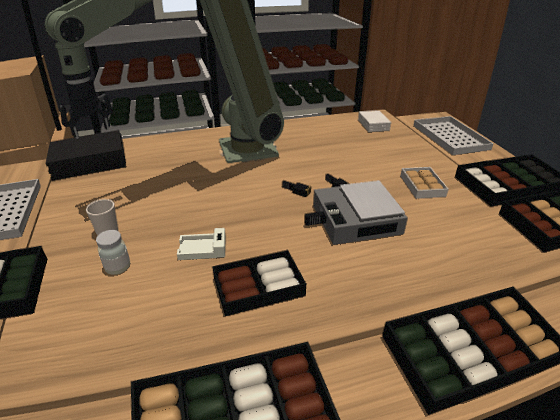

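The top view shows the scale at (210,218) with its fin at (258,225), the dock at (370,227), the gift box at (335,165), the tray at (104,248), the jar at (451,228) and the cup at (465,285). Three things could be the pack: the one with its fin in the scale at (258,225), and loose small ones at (198,285) and (247,290). I choose the one in the scale, since it's the largest and in the bay. I'll check it in a close crop.

Run:
```python
from h import *
a=cv2.imread('pics/top0.png')
c=cv2.resize(a[165:265,160:290],None,fx=4.3,fy=4.3,interpolation=cv2.INTER_CUBIC)
d=cv2.resize(a[195:265,335:405],None,fx=3.2,fy=3.2,interpolation=cv2.INTER_CUBIC)
o=np.zeros((430,790,3),np.uint8);o[:c.shape[0],:c.shape[1]]=c;o[:d.shape[0],560:560+d.shape[1]]=d
cv2.imwrite('pics/crop0.png',o)
```

```text
(no output)
```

View pics/crop0.png

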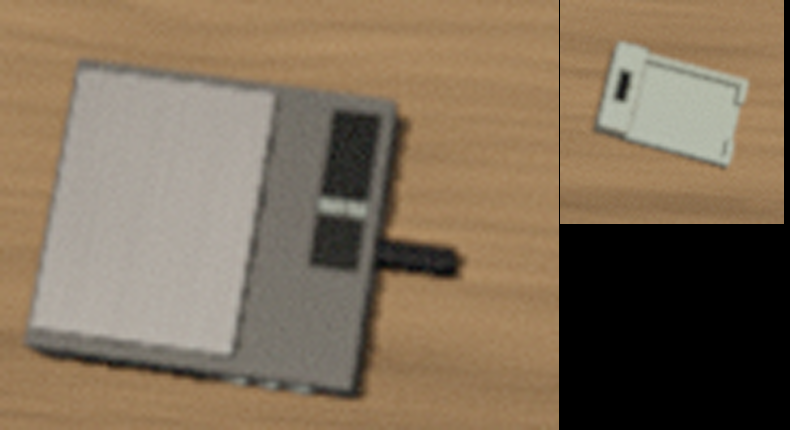

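Run:
```python
from h import *
a=snap('top')
S=lambda x,y:(x/4.3+160,y/4.3+165)
D=lambda x,y:((x-560)/3.2+335,y/3.2+195)
f=lambda n,p,z:print(n,np.round(onz(a,p,z)[:2],1))
for n,p in dict(pp=(397,102),pm=(357,392),mp=(80,62),mm=(28,345)).items(): f('scale '+n,S(*p),60)
f('rib',S(342,208),60);f('slot TL',S(333,112),60);f('slot TR',S(381,115),60);f('slot BR',S(358,268),60);f('slot BL',S(311,264),60)
f('fin tip',S(458,262),42);f('fin base',S(378,250),42)
f('dockblock',D(618,43),40);f('dockblock',D(597,130),40);f('dock -y',D(748,80),20);f('dock -y',D(727,166),20)
f('jar',(455,222),100);f('cup',(466,284),90);f('box',(335,165),40);f('fake',(247,290),20);f('fakeR',(260,305),20);f('fakeL',(236,280),20);f('boxBL',(303,187),42);f('boxBR',(366,187),42)
for q in[(198,268),(205,302),(190,272)]:f('f2',q,20)
```

```text
scale pp [648.9 101.2]
scale pm [450.1 109.7]
scale mp [660.6 320. ]
scale mm [463.9 330.8]
rib [572.8 131.3]
slot TL [638.6 143.8]
slot TR [639.  111.1]
slot BR [532.9 116.8]
slot BL [533.1 148.3]
fin tip [545.5  51.5]
fin base [549.6 106.1]
dockblock [ 617.8 -197.7]
dockblock [ 535.4 -182.3]
dock -y [ 596.9 -323.3]
dock -y [ 514.6 -306.2]
jar [ 586.7 -479.6]
cup [ 415.5 -515.4]
box [ 747.1 -137.4]
fake [358.4  92.8]
fakeR [318.8  51.9]
fakeL [384.4 127.1]
boxBL [670.7 -46.3]
boxBR [ 685.5 -232.7]
f2 [410.1 240.7]
f2 [314.6 209.9]
f2 [396.6 262.6]
```

```bash
cat >> h.py <<'E'
def go(x,y,z,yaw):  # yaw of scale-like x axis (deg) along tool y; prints cm, cm, cm, rad
    st=manip.get_state(); from scipy.spatial.transform import Rotation as R
    r=R.from_quat(st['tcp_rot']).as_matrix(); d=r.T@(np.array([x,y,z])-st['tool_pos'])/10
    cur=np.degrees(np.arctan2(r[1,1],r[0,1])); tw=-np.radians((yaw-cur+90)%180-90)
    print('delta',np.round(d,2),'twist',round(tw,3),'cur yaw',round(cur,1),'tcp',np.round(st['tool_pos'],1),'t',st['clock'])
E
python3 -c "
from h import *
go(570,120,200,-2.7)"
```

```text
delta [ 56.63 -43.82   4.53] twist -1.08 cur yaw -64.6 tcp [ 246.8 -519.   244.7] t 0.15
```

Emit:
{"op": "send_rows", "data": {"deltas": [-1,4,-3,0,-0.1,-1,8.5,-6.5,0,-0.25,-1,13,-10,0,-0.4,-1,18,-14,0,-0.55,-1,22.5,-17.5,0,-0.7,-1,27,-21,0,-0.8,-1,31.5,-24.5,0,-0.95,-1,36,-28,1,-1.08]}}

```text
clock: 1.15
tool_pos: [452.8, -110.2, 235.8]
tcp_rot: [0.722, 0.692, 0.001, 0.001]
force: [0.9, 0.2, 0.0]
grip_width: 85.4
finger_force: 0.0
```

```bash
python3 -c "
from h import *
go(570,120,200,-2.7)"
```

```text
delta [23.5  10.72  3.59] twist 0.005 cur yaw -2.4 tcp [ 452.8 -110.2  235.8] t 1.15
```

Emit:
{"op": "send_rows", "data": {"deltas": [0.5,5,2.3,0.8,0,0.5,10,4.6,1.6,0,0.5,15,6.9,2.4,0,0.5,20,9.2,3.2,0,0.5,23.5,10.7,3.6,0,0.5,23.5,10.7,3.6,0]}}

```text
clock: 1.9
tool_pos: [570.2, 120.1, 198.1]
tcp_rot: [0.722, 0.692, -0.0, -0.0]
force: [-1.4, 0.2, -0.6]
grip_width: 21.2
finger_force: 0.0
```

```bash
python3 -c "
from h import *
s=snap('wrist','w1.png');go(573,129,200,-2.7)
print(proj(s,(573,131,60)),proj(s,(545,51,42)),[x.round(2).tolist() for x in ray(s,(280,210))])"
```

```text
delta [ 1.06  0.3  -0.16] twist 0.002 cur yaw -2.6 tcp [569.5 118.6 198.4] t 1.95
[288.66719771 186.13251239] [261.00577925 270.19523883] [[574.82, 196.26, 326.15], [-0.03, -0.3, -0.95]]
```

View pics/w1.png

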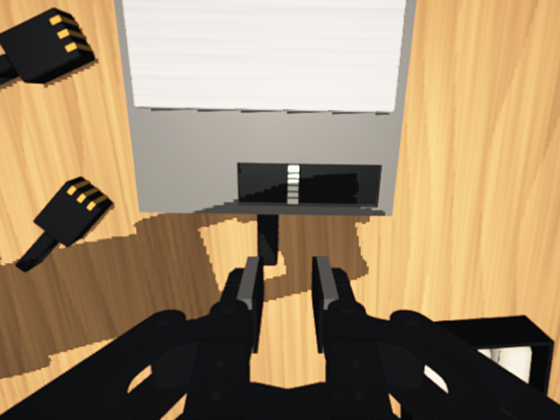

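The wrist view shows the rib at (293,184), the slot from (237,163) to (381,207), the fin at (267,240) and the scale's front edge from (140,212) to (392,213). I'll measure from here.

Run:
```python
from h import *
s=snap('wrist'); im=s['pixels']; g=im.max(2)
roi=np.zeros_like(g);roi[166:206,245:375]=1
m=((g>110)&(roi>0)).astype(np.uint8); M=cv2.moments(m,True);c=(M['m10']/M['m00'],M['m01']/M['m00'])
xs=np.where(m)[1];ys=np.where(m)[0];print(c,xs.min(),xs.max(),ys.min(),ys.max())
f=lambda n,p,z:print(n,np.round(onz(s,p,z)[:2],1))
f('rib',c,60)
for p in[(237,163),(380,165),(381,207),(238,203)]:f('slot',p,60)
f('edgeL',(140,212),60);f('edgeR',(392,213.5),60)
fm=((g<50)).astype(np.uint8)
for r in(225,235,245,255):
    x=np.where(fm[r,240:300])[0]+240;print(r,x.min(),x.max()); f('finL',(x.min(),r),42);f('finR',(x.max()+1,r),42)
f('tip',(267,265),42)
```

```text
(296.61170212765956, 183.12765957446808) 288 374 166 205
rib [578.5 131.5]
slot [534.  149.1]
slot [642.2 142.6]
slot [644.1 109.2]
slot [532.  117.6]
edgeL [454.4 113.7]
edgeR [652.9 103.4]
225 259 278
finL [545.3  92. ]
finR [562.4  91.2]
235 259 278
finL [544.7  82.8]
finR [561.9  82.1]
245 259 278
finL [544.1  73.5]
finR [561.4  72.7]
255 259 277
finL [543.4  64.1]
finR [560.1  63.3]
tip [549.8  54.1]
```

```bash
python3 -c "
from h import *
go(576,130.2,68,-3)"
```

```text
delta [ 1.3   0.63 13.08] twist 0.006 cur yaw -2.7 tcp [569.3 117.7 198.8] t 2.0
```

Emit:
{"op": "send_rows", "data": {"deltas": [0.5,1.2,0.6,4,0.005,0.5,1.2,0.6,8,0.005,0.5,1.2,0.6,10.5,0.005,0.5,1.2,0.6,10.5,0.005,0.5,1.2,0.6,10.5,0.005]}}

```text
clock: 2.62
tool_pos: [577.0, 128.9, 95.7]
tcp_rot: [0.726, 0.688, 0.001, 0.001]
force: [0.9, 0.4, 0.0]
grip_width: 20.9
finger_force: 0.0
```

```bash
python3 -c "
from h import *
go(576,130.2,68,-3);s=snap('wrist','w2.png')
go(576,130.2,68,-3)"
```

```text
delta [ 0.13 -0.11  2.77] twist -0.001 cur yaw -3.0 tcp [577.  128.9  95.7] t 2.625
delta [ 0.1  -0.13  2.8 ] twist -0.0 cur yaw -3.0 tcp [577.2 129.1  96. ] t 2.675
```

View pics/w2.png

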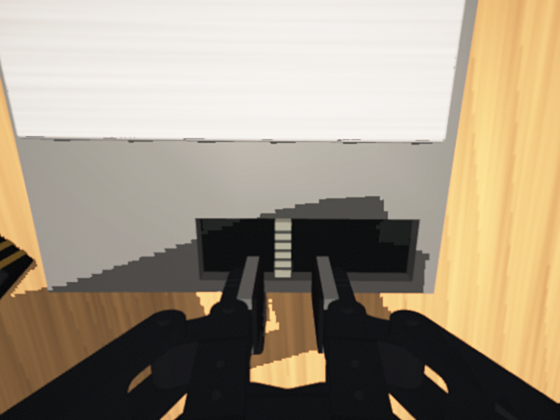

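The rib is at (283,248) and the fingertips straddle it at (250,260) and (325,260). I'll check with a ray.

```bash
python3 -c "
from h import *
s=snap('wrist')
print(onz(s,(283.5,248),60),onz(s,(197,219),60),onz(s,(418,219),60),onz(s,(414,279),60),proj(s,(577,129,82)))
go(576,130.2,68,-3)"
```

```text
[576.93233925 133.32301071  60.        ] [535.62169528 151.05449627  60.        ] [643.48016515 145.10083639  60.        ] [643.1626853  112.35065586  60.        ] [283.90840395 276.86565614]
delta [ 0.08 -0.13  2.81] twist -0.0 cur yaw -3.0 tcp [577.2 129.3  96.1] t 2.725
```

Emit:
{"op": "send_rows", "data": {"deltas": [0.5,0.22,0,1,0,0.5,0.22,0,2,0,0.5,0.22,0,2.7,0,0.5,0.22,0,2.8,0,0.5,0.22,0,2.8,0], "newtons": 25}}

```text
clock: 3.35
tool_pos: [576.5, 131.8, 66.2]
tcp_rot: [0.725, 0.689, -0.0, 0.0]
force: [-0.0, 0.0, 0.8]
grip_width: 21.1
finger_force: 0.0
```

Emit:
{"op": "send_rows", "data": {"deltas": [1,0,0,0.1,0,1,0,0,0.1,0,1,0,0,0.1,0]}}

```text
clock: 3.72
tool_pos: [576.4, 131.8, 65.8]
tcp_rot: [0.725, 0.688, 0.0, 0.0]
force: [-2.4, 0.2, 4.1]
grip_width: 6.8
finger_force: 27.2
```

Emit:
{"op": "send_rows", "data": {"deltas": [1,0,0.5,-0.05,0,1,0,1,-0.05,0,1,0,1.5,-0.05,0,1,0,2,-0.05,0,1,0,2.4,-0.05,0,1,0,2.6,-0.05,0,1,0,2.6,-0.05,0]}}

```text
clock: 4.6
tool_pos: [599.0, 130.4, 65.8]
tcp_rot: [0.725, 0.688, -0.003, -0.003]
force: [-11.1, 0.7, 12.0]
grip_width: 6.7
finger_force: 28.0
```

Emit:
{"op": "send_rows", "data": {"deltas": [1,0,0.3,-0.2,0,1,0,0.3,-0.2,0]}}

```text
clock: 4.85
tool_pos: [599.1, 130.4, 65.8]
tcp_rot: [0.726, 0.688, -0.006, -0.005]
force: [-14.8, 2.1, 6.0]
grip_width: 6.7
finger_force: 27.3
```

Emit:
{"op": "send_rows", "data": {"deltas": [0.5,0,-0.4,0,0,0.5,0,-0.4,0,0,0.5,0,-0.4,0,0,0.5,0,-0.4,-2,0,0.5,0,-0.4,-6,0]}}

```text
clock: 5.48
tool_pos: [600.9, 130.1, 126.8]
tcp_rot: [0.725, 0.688, -0.001, -0.001]
force: [-0.4, 0.6, 0.3]
grip_width: 21.7
finger_force: 0.0
```

Run:
```python
from h import *
s=snap('wrist','w3.png');im=s['pixels']
go(550,79,110,-3)
```

```text
delta [-5.47 -5.2   2.32] twist 0.0 cur yaw -3.0 tcp [604.6 130.9 133.8] t 5.525
```

View pics/w3.png

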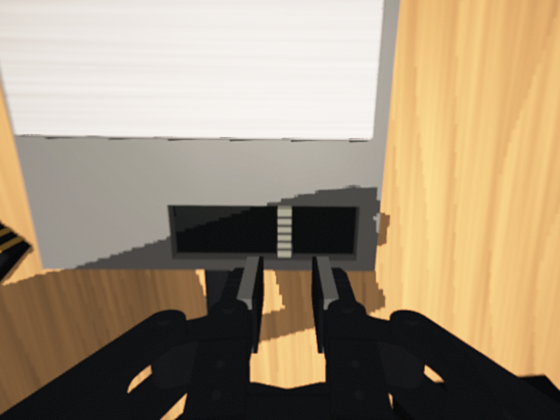

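The rib is at x=284.5 in a slot spanning 169 to 357, which puts it 67 mm along, so the lock is fully open. Next is the fin.

Run:
```python
from h import *
go(553,81,90,-3)
```

```text
delta [-5.26 -4.93  4.32] twist 0.0 cur yaw -3.0 tcp [604.6 130.9 133.8] t 5.525
```

Emit:
{"op": "send_rows", "data": {"deltas": [0,-2.6,-2.5,0,0,0,-5.3,-4.9,0,0,0,-5.3,-4.9,2,0,0,-5.3,-4.9,4,0,0,-5.3,-4.9,4,0,0,-5.3,-4.9,4,0]}}

```text
clock: 6.28
tool_pos: [550.5, 80.1, 88.4]
tcp_rot: [0.725, 0.688, 0.001, 0.001]
force: [0.4, -0.2, 0.6]
grip_width: 42.5
finger_force: 0.0
```

Run:
```python
from h import *
s=snap('wrist','w4.png')
go(553,81,23,-3)
```

```text
delta [0.09 0.22 6.56] twist 0.0 cur yaw -3.0 tcp [550.6  80.2  88.6] t 6.325
```

View pics/w4.png

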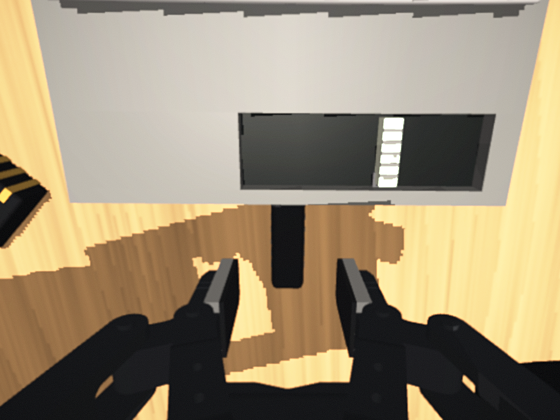

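The fin is centred at (288,245) between the fingers, whose midpoint is x≈287. I'll go down and grip.

Emit:
{"op": "send_rows", "data": {"deltas": [0,0.1,0.1,2,0,0,0.1,0.1,4,0,0,0.1,0.1,5.5,0,0,0.1,0.1,6.4,0,0,0.1,0.1,6.4,0], "newtons": 90}}

```text
clock: 6.95
tool_pos: [550.6, 81.0, 23.5]
tcp_rot: [0.725, 0.688, -0.0, -0.0]
force: [1.1, 0.2, 0.2]
grip_width: 42.7
finger_force: 0.0
```

Emit:
{"op": "send_rows", "data": {"deltas": [1,0,0,0,0,1,0,0,0,0,1,0,0,0,0,1,0,0,0,0]}}

```text
clock: 7.45
tool_pos: [551.2, 81.0, 24.6]
tcp_rot: [0.725, 0.688, 0.001, 0.0]
force: [-0.7, -0.4, 5.5]
grip_width: 16.8
finger_force: 87.8
```

Emit:
{"op": "send_rows", "data": {"deltas": [1,-0.8,0,-0.05,0,1,-2,0,-0.1,0,1,-3.5,0,-0.1,0,1,-5,0,-0.1,0,1,-6.5,0,-0.1,0,1,-8,0,-0.1,0,1,-9.5,0,-0.1,0,1,-10.5,0,-0.1,0]}}

```text
clock: 8.45
tool_pos: [544.7, -25.2, 24.5]
tcp_rot: [0.725, 0.688, -0.001, -0.0]
force: [-0.5, 0.0, -2.5]
grip_width: 16.8
finger_force: 87.7
```

Emit:
{"op": "send_rows", "data": {"deltas": [1,-1,0,0,0,1,-2,0,0,0,1,-2,0,-1,0,1,-2,0,-3,0,1,-2,0,-6,0,1,-2,0,-8,0,1,-2,0,-8,0]}}

```text
clock: 9.32
tool_pos: [545.5, -43.6, 106.9]
tcp_rot: [0.725, 0.689, 0.002, 0.002]
force: [0.5, 0.1, -3.9]
grip_width: 17.0
finger_force: 88.1
```

Run:
```python
from h import *
s=snap('wrist');w=snap('scene')
o=np.hstack([cv2.resize(s['pixels'],(400,300)),cv2.resize(w['pixels'][130:310,160:400],(400,300))]);cv2.imwrite('pics/w5.png',o)
print(manip.get_state()['force'])
go(550,-344,105,-10.3)
```

```text
[ 1.57985868e-03  4.87543654e-01 -2.62784098e+00]
delta [-29.97   2.17  -0.04] twist 0.128 cur yaw -3.0 tcp [543.8 -43.5 104.6] t 9.425
```

View pics/w5.png

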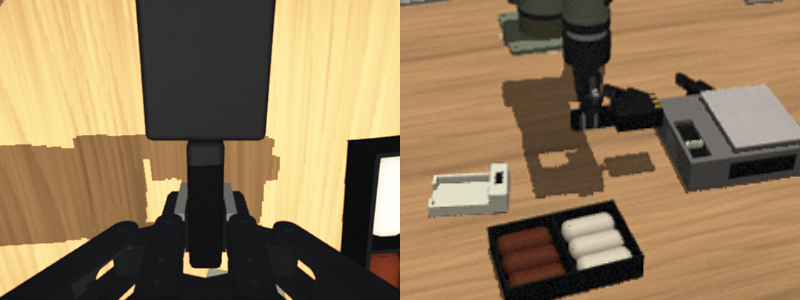

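The pack is held straight and level, clear of the scale. I'll stop beside the dock, offset in x, to measure it close by.

Run:
```python
from h import *
s=snap('wrist')
for p in[(207,195),(374,195)]:print(onz(s,p,122))
go(465,-315,135,-10.3)
```

```text
[521.58325517   3.95139482 122.        ]
[575.46924247   1.10323619 122.        ]
delta [-27.51  -6.44  -3.08] twist 0.128 cur yaw -3.0 tcp [543.5 -43.6 104.1] t 9.475
```

Emit:
{"op": "send_rows", "data": {"deltas": [1,-5,-1.2,-1.5,0.03,1,-10,-2.4,-3,0.06,1,-15,-3.6,-3,0.09,1,-20,-4.8,-3,0.12,1,-25,-5.8,-3,0.13,1,-27.5,-6.4,-3,0.13,1,-27.5,-6.4,-3,0.13,1,-27.5,-6.4,-3,0.13]}}

```text
clock: 10.48
tool_pos: [465.7, -314.2, 133.9]
tcp_rot: [0.768, 0.64, -0.0, -0.001]
force: [1.2, -0.8, -2.8]
grip_width: 16.9
finger_force: 88.1
```

Run:
```python
from h import *
s=snap('wrist','w6.png');go(550,-347,105,-10.3)
```

```text
delta [-1.74  8.87  2.9 ] twist -0.001 cur yaw -10.4 tcp [ 466.  -314.   134.2] t 10.525
```

View pics/w6.png

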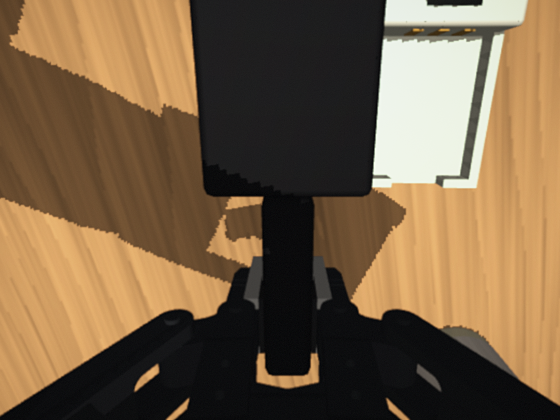

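The close view shows the dock's fin gap from about (391,181) to (438,181), its outer -y right corner at (476,187), and the block's front top edge at row 25, ending at (521,27).

Run:
```python
from h import *
s=snap('wrist')
d=np.radians(-10.3);X=np.array([np.cos(d),np.sin(d)]);Y=np.array([-X[1],X[0]])
def f(n,p,z,x,y):
    q=onz(s,p,z)[:2]; print(n,q.round(1),'origin',(q-x*X-y*Y).round(1))
f('gapL',(391,186),20,-18,-52);f('gapR',(437,187),20,18,-52);f('outer R',(476,187),20,42,-52);f('blk',(523,25),40,42,46)
f('wallR top out',(504,33),20,42,46)
a=onz(s,(476,187),20);b=onz(s,(504,33),20);print('yaw',np.degrees(np.arctan2(-(b-a)[0],(b-a)[1])))
p1=onz(s,(207,195),152);p2=onz(s,(371,195),152);m=(p1+p2)[:2]/2-np.array([466,-314]);print('pack',np.linalg.norm(p2-p1),m@X,m@Y)
go(550,-347,105,-10.3)
```

```text
gapL [ 541.8 -310.3] origin [ 568.8 -262.3]
gapR [ 573.2 -316.8] origin [ 564.8 -262.5]
outer R [ 599.7 -321.8] origin [ 567.6 -263.1]
blk [ 617.  -225.6] origin [ 567.5 -263.4]
wallR top out [ 618.2 -226.7] origin [ 568.7 -264.4]
yaw -11.034967859779174
pack 52.786045542247784 1.7842740429202477 46.55464203139101
delta [-1.75  8.85  2.93] twist -0.001 cur yaw -10.4 tcp [ 466.1 -313.9  134.4] t 10.575
```

Emit:
{"op": "send_rows", "data": {"deltas": [1,-1,4,0,0,1,-1.8,8.9,0,0,1,-1.8,8.9,2,0,1,-1.8,8.9,5,0,1,-1.8,8.9,6,0,1,-1.8,8.9,6,0,1,-1.8,8.9,6,0]}}

```text
clock: 11.45
tool_pos: [551.1, -349.1, 76.2]
tcp_rot: [0.768, 0.64, 0.0, 0.001]
force: [-0.1, -0.0, -2.8]
grip_width: 16.8
finger_force: 88.5
```

Run:
```python
from h import *
s=snap('wrist');t=snap('top')
o=np.hstack([cv2.resize(s['pixels'],(440,330)),cv2.resize(t['pixels'][195:265,325:405],(360,330),interpolation=cv2.INTER_CUBIC)])
cv2.imwrite('pics/w7.png',o);go(550,-347,24,-10.4)
```

```text
delta [ 0.21 -0.15  5.22] twist -0.0 cur yaw -10.4 tcp [ 550.9 -349.3   76.2] t 11.55
```

View pics/w7.png

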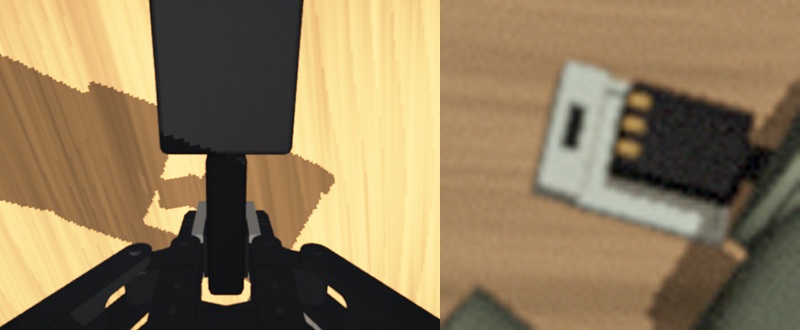

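Run:
```python
from h import *
t=snap('top'); z=76.2-18.6+36
d=np.radians(-10.4);X=np.array([np.cos(d),np.sin(d)]);Y=np.array([-X[1],X[0]])
P=lambda x,y:(325+(x-440)/4.5,195+y/4.714)
a=onz(t,P(630,80),z)[:2];b=onz(t,P(611,175),z)[:2];c=onz(t,P(753,113),z)[:2]
print(a,b,c,np.linalg.norm(a-b),'pack origin',(a+b)/2-40*Y, 'c',c-28*X+40*Y)
e=onz(t,P(568,60),40)[:2];f=onz(t,P(535,190),40)[:2];print('dock origin',(e+f)/2-76*Y,np.linalg.norm(e-f))
```

```text
[ 597.6569693  -230.43266243] [ 539.05778331 -220.89626827] [ 583.51026968 -308.54614051] 59.37008852929447 pack origin [ 561.13661049 -265.00732418] c [ 563.19103431 -264.14874561]
dock origin [ 564.36478671 -264.49268635] 85.58850755141265
```

The top view puts the pack's origin about 2 mm from the dock's centre, inside the 6–7 mm of slack. I'll lower it.

Emit:
{"op": "send_rows", "data": {"deltas": [1,0.1,0.1,1.2,0,1,0.1,0.1,2.4,0,1,0.1,0.1,3.6,0,1,0.1,0.1,4.4,0,1,0.1,0.1,4.8,0,1,0.1,0.1,4.9,0,1,0.1,0.1,4.9,0]}}

```text
clock: 12.48
tool_pos: [551.7, -348.3, 26.1]
tcp_rot: [0.768, 0.64, 0.0, 0.0]
force: [-0.3, -0.2, -2.3]
grip_width: 16.8
finger_force: 88.7
```

Emit:
{"op": "send_rows", "data": {"deltas": [1,0,0,0.1,0,1,0,0,0.2,0,1,0,0,0.2,0]}}

```text
clock: 12.85
tool_pos: [551.7, -348.3, 24.7]
tcp_rot: [0.768, 0.64, 0.0, 0.001]
force: [-0.1, 0.7, 1.9]
grip_width: 16.6
finger_force: 89.4
```

Emit:
{"op": "send_rows", "data": {"deltas": [0.4,0,0,0,0,0.1,0,0,0,0,0.1,0,0,0,0,0.1,0,0,-1,0,0.1,0,0,-4,0,0.1,0,0,-9,0,0.1,0,0,-13,0]}}

```text
clock: 13.72
tool_pos: [551.8, -348.4, 156.6]
tcp_rot: [0.768, 0.64, 0.0, 0.001]
force: [1.1, -0.5, -0.0]
grip_width: 38.4
finger_force: 0.0
```

Run:
```python
from h import *
s=snap('wrist','w8.png');go(601,131,170,-3)
```

```text
delta [48.14 -4.09 -1.02] twist -0.13 cur yaw -10.4 tcp [ 554.2 -349.9  162.6] t 13.775
```

View pics/w8.png

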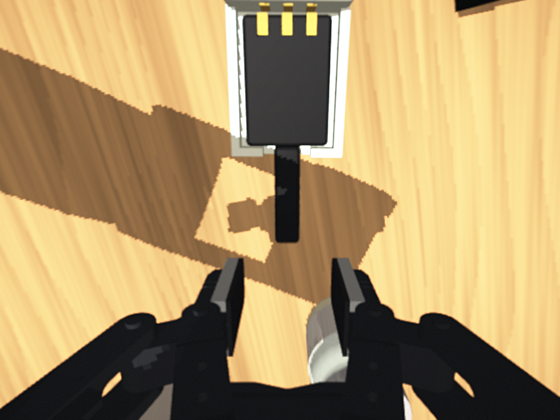

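The pack lies flat in the recess at (287,80), contacts at the terminal block and fin through the gap. Next I'll shut the lock.

Emit:
{"op": "send_rows", "data": {"deltas": [0.5,6,-0.5,-1,-0.02,0.5,12,-1,-1,-0.04,0.5,18,-1.5,-1,-0.06,0.5,24,-2,-1,-0.08,0.5,30,-2.5,-1,-0.1,0.5,36,-3,-1,-0.12,0.5,42,-3.6,-1,-0.13,0.5,46.5,-4,-1,-0.13], "newtons": 25}}

```text
clock: 14.78
tool_pos: [596.3, 119.0, 164.5]
tcp_rot: [0.725, 0.689, 0.001, 0.0]
force: [0.5, 0.1, -0.5]
grip_width: 21.6
finger_force: 0.0
```

Emit:
{"op": "send_rows", "data": {"deltas": [0.5,1,0,0,0,0.5,1,0,0,0,0.5,1,0,0,0]}}

```text
clock: 15.15
tool_pos: [596.7, 125.1, 163.9]
tcp_rot: [0.726, 0.688, -0.0, 0.0]
force: [0.5, 0.1, -0.9]
grip_width: 21.5
finger_force: 0.0
```

Run:
```python
from h import *
go(599.3,130.8,90,-3)
```

```text
delta [0.59 0.23 7.39] twist -0.001 cur yaw -3.1 tcp [596.7 125.1 163.9] t 15.15
```

Emit:
{"op": "send_rows", "data": {"deltas": [0.5,0.6,0.2,3,0,0.5,0.6,0.2,6,0,0.5,0.6,0.2,7.4,0,0.5,0.6,0.2,7.4,0,0.5,0.6,0.2,7.4,0]}}

```text
clock: 15.78
tool_pos: [600.0, 132.0, 91.0]
tcp_rot: [0.725, 0.688, 0.001, 0.001]
force: [0.2, 0.0, 0.3]
grip_width: 21.4
finger_force: 0.0
```

Run:
```python
from h import *
s=snap('wrist','w9.png');go(599.3,131,67,-3)
g=s['pixels'].max(2);print(proj(s,(599.3,130.5,60)))
n,l,st,c=cv2.connectedComponentsWithStats(((g>100)).astype(np.uint8))
for i in range(n):
    if 100<st[i,4]<4000: print(st[i],c[i].round(1),onz(s,c[i],60).round(1))
```

```text
delta [-0.12 -0.07  2.41] twist -0.0 cur yaw -3.0 tcp [600.  132.2  91.1] t 15.825
[283.2788431  262.84431447]
[277 230  17  13 210] [285.  236.3] [600.9 144.5  60. ]
[277 245  17   8 119] [284.9 248.9] [600.5 137.9  60. ]
[277 255  16   7 110] [284.6 258. ] [600.1 133.1  60. ]
[277 264  16   7 110] [284.6 267. ] [599.8 128.2  60. ]
[277 273  16   7 110] [284.6 276. ] [599.6 123.3  60. ]
[277 282  16   8 126] [284.5 285.6] [599.2 117.9  60. ]
[424 365  24  28 250] [435.2 377.9] [678.3  57.2  60. ]
[129 366  22  25 164] [139.8 377.4] [517.5  66.7  60. ]
[160 394  27  26 286] [175.5 409.5] [533.6  43.6  60. ]
[389 394  26  26 292] [399.3 409.4] [659.5  36.4  60. ]
```

Emit:
{"op": "send_rows", "data": {"deltas": [0.5,0,0,1,0,0.5,0,0,2,0,0.5,0,0,2.4,0,0.5,0,0,2.4,0,1,0,0,2.4,0,1,0,0,2.4,0,1,0,0,2.4,0]}}

```text
clock: 16.7
tool_pos: [598.9, 132.4, 65.9]
tcp_rot: [0.725, 0.688, -0.0, -0.0]
force: [-1.4, 0.5, 1.3]
grip_width: 6.6
finger_force: 27.3
```

Emit:
{"op": "send_rows", "data": {"deltas": [1,0,-0.5,0,0,1,0,-1,0,0,1,0,-1.5,0,0,1,0,-2,0,0,1,0,-2.5,0,0,1,0,-2.8,0,0,1,0,-2.8,0,0]}}

```text
clock: 17.58
tool_pos: [574.6, 133.8, 66.0]
tcp_rot: [0.725, 0.689, 0.003, 0.003]
force: [12.2, -0.6, -8.7]
grip_width: 7.0
finger_force: 26.3
```

Travel was 24.3 mm and stopped with 12 N, so the lock is shut. I'll release, lift and check.

Emit:
{"op": "send_rows", "data": {"deltas": [0.5,0,0.3,0,0,0.5,0,0.3,0,0,0.5,0,0.3,0,0,0.5,0,0.3,-3,0,0.5,0,0.3,-8,0,0.5,0,0.3,-12,0,0.5,0,0.3,-12,0,0.5,0,0.3,-12,0]}}

```text
clock: 18.58
tool_pos: [573.2, 133.5, 185.1]
tcp_rot: [0.725, 0.689, -0.001, -0.0]
force: [0.2, -0.5, -1.0]
grip_width: 21.3
finger_force: 0.0
```

Run:
```python
from h import *
s=snap('wrist');t=snap('scene')
o=np.hstack([cv2.resize(s['pixels'],(400,300)),cv2.resize(t['pixels'][160:325,80:300],(400,300),interpolation=cv2.INTER_CUBIC)]);cv2.imwrite('pics/w10.png',o)
g=s['pixels'].max(2)
n,l,st,c=cv2.connectedComponentsWithStats(((g>100)).astype(np.uint8))
for i in range(n):
    if 30<st[i,4]<2000: print(st[i],onz(s,c[i],60).round(1))
print(manip.get_state()['force'])
```

```text
[37 33 14 11 97] [424.4 252.9  60. ]
[46 47 13 11 93] [427.4 244.7  60. ]
[54 61 13 11 94] [430.3 236.3  60. ]
[285 194  11   6  58] [576.6 139.5  60. ]
[285 201  11   5  54] [576.4 134.6  60. ]
[ 58 206  11  10  67] [408.  137.6  60. ]
[285 207  11   6  61] [576.2 129.6  60. ]
[ 68 214  11  10  69] [413.8 131.1  60. ]
[284 214  12   5  55] [575.7 124.4  60. ]
[ 79 216  19  16  84] [421.6 125.8  60. ]
[284 220  12   6  68] [575.3 119.2  60. ]
[242 299   9  10  44] [537.8  52.4  60. ]
[324 299  10  10  47] [602.2  48.6  60. ]
[127 365  25  28 248] [437.8 -17.   60. ]
[507 366  31  22 397] [770.8 -29.4  60. ]
[426 373  23  20 190] [696.9 -33.5  60. ]
[556 376   4  29  72] [800.5 -49.6  60. ]
[160 394  27  26 283] [463.9 -53.2  60. ]
[388 394  16  26 209] [661.7 -60.9  60. ]
[0.20626648 0.45860156 0.14828308]
```

View pics/w10.png

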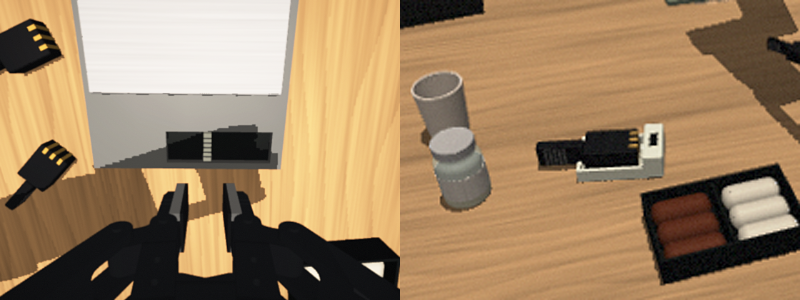

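The rib is back at x≈576, which is shut: (207,146) in a slot from 166 to 272. The pack lies in the dock at (610,150), and the jar, cup and gift box are where they were.

```bash
python3 -c "
from station import manip
print(manip.sign_off())"
```

```text
the job is handed in; nothing more can be done
None
```

I handed the job in at about 19 s on the clock: the battery pack lies flat in the charging dock, contacts at the terminal block, the lock is slid fully shut again, and I saw no sign that any of the goods or jars were disturbed.

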